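# Wedge the rocking lamp unit

### The job

The white lamp power unit rocks because its foot at the near right corner is screwed in too short. Without picking anything up, push the wooden wedge by its heel, thin edge first, under that foot until it is snug and the unit neither rocks nor is tilted up; then press down firmly, with about 10 N, with a fingertip on the top of the unit above that foot to prove that it stands steady, and move clear. Do not shove the unit along the bench, lift the wedge, or disturb the bottle, the jar or the tape roll.

Things in the scene. Friction and masses are not known exactly. Their poses are not given: they have to be found in the camera images.
- instrument: White lamp power unit, about 2 kg, loose, 210 (x) x 200 (y) mm, top 95 and underside 20 mm above the bench, on four black dome feet (radius 10) at x = +-80, y = +-75. Origin: footprint centre at bench level; x points away from its front panel with the dial (which faces the robot), y left, z up. It starts level on three feet; the near right foot (x = -80, y = -75) is short.
- corner (a point): Point on the unit's flat top straight above the short foot, where to press: 95 mm above the bench, about 25 mm in from both edges of the near right corner. With no wedge in, about 3 to 6 N here tips the unit 3 to 5 degrees onto the short foot.
- foot (a point): Lowest point of the short dome foot, under the near right corner: 5 to 10 mm above the bench at the start (differs each time).
- wedge: Loose wooden wedge, 0.15 kg, 150 mm long (x), 60 wide (y), flat on the bench right of the unit. Origin: centre of its underside; x points from heel to thin edge, roughly at the short foot; z up. Thin edge at x = +75, 2.5 mm thick. Heel: block from x = -75 to -55, 32 mm high, with a flat upright back face to push on. Slides under 2 N; stays where it is left.
- ramp (a point): Middle of the wedge's ramp, at x = +10, z = 11.6 mm of the wedge. z is square to the ramp, x runs down it to the thin edge, y across. The ramp spans x = -65 to +65, y = -30 to +30 mm here and rises 0.14 mm per mm, from 2.5 to 20.7 mm. When it meets the foot the push needed rises by 3 N or more; pushing on shoves or tilts the unit.
- bottle: Bystander: upright bottle with a blue cap, 64 mm wide, 140 mm high, left of the lamp unit. Origin: centre of its underside.
- tape: Bystander: orange tape roll lying flat, 90 mm across, 24 mm high. Origin: centre of its underside.
- jar: Bystander: small amber jar with a black lid, 48 mm wide, 65 mm high, farther away. Origin: centre of its underside.

How it is judged:
On the way, in this order (a step that is already met when the one before it is completed fails the run):
1. the wedge is snug under the short foot (z of foot in the frame of ramp below 0.0015 m and x of foot in the frame of ramp between -0.06 and 0.064 m and y of foot in the frame of ramp between -0.027 and 0.027 m), for 0.1 s.
2. the top is pressed with 6 N or more within 50 mm of the point above that foot, the wedge carries it and the unit stays level within 0.015 rad (contact force between the fingers and instrument above 6 N and horizontal distance between the grasp point and corner below 0.05 m and height (world z) of the grasp point above 0.09 m and contact force between wedge and instrument above 2 N and angle between instrument's own z axis and vertical below 0.015 rad), for 0.2 s.
At the end, for the whole second after the job is handed in: The wedge lies flat on the bench with its ramp under the short foot, no more than 1.5 mm of play between them, the unit is level within 0.015 rad, less than 25 mm from where it stood, and everything is at rest (all of step 1 and angle between instrument's own z axis and vertical below 0.015 rad and angle between wedge's own z axis and vertical below 0.03 rad and height (world z) of wedge below 0.004 m and distance of instrument from where it was at the start of the episode below 0.025 m and linear speed of each of instrument, wedge below 0.01 m/s); the robot touches nothing.
It fails at once if the wedge is lifted or tipped (height (world z) of wedge above 0.012 m or angle between wedge's own z axis and vertical above 0.2 rad).
It fails at once if the lamp unit is lifted, tipped up or shoved more than 25 mm (height (world z) of instrument above 0.015 m or angle between instrument's own z axis and vertical above 0.18 rad or distance of instrument from where it was at the start of the episode above 0.025 m).
It fails at once if the bottle, tape roll or jar is moved more than 20 mm (distance of any of bottle, tape, jar from where it was at the start of the episode above 0.02 m).
It also fails if it takes over 51 s, if anything falls off the work surface, if the arm or the gripper's body presses on something with over 40 N, if the wrist force passes 120 N, or if a joint passes its speed limit or range.

### The arm

A 7-joint arm with a two-finger parallel gripper is mounted at the origin on the work surface. World frame = base frame: x ahead of the robot, y to its left, z up, the work surface at z = 0. Lengths are in m, angles in rad, forces in N, time in s.
With the tool pointing down it reaches from about 0.425 to 0.925 m from the base axis. Payload 6.8 kg.
Tool frame: the origin (TCP) lies between the finger pads; the fingertips stand ahead of it and the grasp point (between the pads) is the TCP (manip.tcp_to_tips is the x of the fingertips in the tool frame, in m); x points along the fingers, y is the direction in which the jaws open and shut, and the axes are right-handed (so a half turn about x gives the same grasp; the last joint's range is limited). The gripper opens to 88 mm and grips with 3 to 60 N. Pads are 20 mm wide; open, the fingers measure 115 mm over their backs; the gripper's body (75 mm by 178 mm) begins 61 mm behind the grasp point.
Start: joints at [1.174, 0.477, 0.022, 1.555, -0.011, 1.109, -0.083], TCP at [0.192, -0.647, 0.242] pointing down, gripper open.
Joint ranges: [-2.96, 2.96], [-0.34, 2.1], [-1.41, 1.46], [0.24, 2.44], [-1.37, 4.51], [0.17, 1.92], [-2.96, 2.96]. Speed limits (rad/s): [2.39, 2.39, 3.14, 3.14, 3.14, 3.14, 3.14].

### API

Orientations are given as a 3x3 rotation matrix whose columns are the frame's x, y, z axes.
In Python, from plant import observe, cams, close_job, manip gives the robot as it stands. The module is installed in compiled form; this text tells all that it offers.
- The arm moves only by the tool arm_command, never from a script. Its argument "motion" is a list of rows, each a list of 3 entries, a list of its own where there are three numbers: the shift along the tool's x, y, z in mm, then the turn, a rotation vector about the tool's x, y, z in rad, then the opening, from 0 (shut) to 1 (fully open). A call has 1 to 20 rows; each row shifts and turns the commanded pose from where the row before left it, along the tool's axes as they then stand; what a row does not reach is not made up. A row lasts 1/12 s, in which the tool goes at most 41.7 mm and 7.16 degrees, less where a joint would pass 70% of its speed; a pose out of reach is approached as far as the arm can. A call with a gripper value outside its range is refused whole. The fingers move at their own pace and stop on an object; the grip force is fixed at half the most. Time passes only in rows, so rows that do not move let the fingers close. It gives the time, the measured TCP pose, the force and the opening at its end, in the units of the state.
- observe(): the state, without advancing time (a new reading comes with each control period).
- cams.snapshot(name): name is "scene" or "top" or "wrist"; returns a dict with "image" (384x512x3 uint8, red, green, blue), "depth" (384x512 float32, m along the optical axis (not along the pixel's ray), 0 where there is no reading), "fx", "fy", "cx", "cy" (pixels), "k1" (the pictures are not rectified: a ray, as slopes to the right and down, at radius r is drawn at 1 + k1 r^2 times it, then the intrinsics apply), "cam_to_world" (4x4, takes a point from camera to world coordinates); the wrist camera has in their place "hand_eye" (4x4, takes a point from camera to tool coordinates, whose origin is the TCP and whose axes are the tool frame's). Camera axes: x right, y down, z forward; pixel columns grow to the right and rows downward; lengths in m; the calibration is good to about 2 mm. A picture is of the moment at which its call begins: read the wrist's pose just before it.
- close_job(): hands the job in, once; it reports no verdict.
The state is a dict: "time": time; "joint_positions": joint angles; "joint_vel": joint speeds; "effort": joint torques, N m; "position": TCP position; "tcp_rot": TCP orientation; "force": force on the tool from outside, world axes, zero at the start; "ft_torque": the same for the moment, N m; "grip_width": finger opening in m.
Only numpy, scipy, OpenCV 4.12 (cv2) and the standard library are available. Lean on these libraries where they do the work, as an engineer would, in place of code of your own. Each camera call takes 0.05 s, during which the arm holds its last target.

## Working session

There is one attempt and no reset: what is moved stays moved. The work goes in short steps, Python scripts to look and compute and a tool call to move; the robot and the scene stay as the last step left them, time stands still between calls to the robot, and variables do not carry over. Pictures are saved under pics/ and viewed, and the job is handed in when it is done.

Besides the shell and the picture viewer there is one more tool, called after ">>>" as name(argument=value, ...), one argument or row to a line, values as JSON. arm_command: Moves the arm, as the interface text tells. Its arguments: {"type":"object","properties":{"motion":{"type":"array","items":{"type":"array"}}},"required":["motion"]}

```bash
mkdir -p pics; ls
cat > h.py <<'E'
import numpy as np, cv2
from plant import observe, cams, close_job, manip
def snap(n,f):
    o=observe(); s=cams.snapshot(n)
    cv2.imwrite('pics/'+f+'.png',s['image'][:,:,::-1]); np.savez('pics/'+f+'.npz',**s,pos=o['position'],rot=o['tcp_rot'])
    return s
E
python3 - <<'E'
from h import *
print(observe()); print(manip.tcp_to_tips)
for n in ['scene','top','wrist']:
    s=snap(n,n+'0'); print(n,{k:v for k,v in s.items() if k not in('image','depth')})
E
```

```text
pics
{'time': 0.0, 'joint_positions': array([ 1.17394087,  0.47778606,  0.02233796,  1.55643494, -0.01151909,
        1.10926947, -0.08310545]), 'joint_vel': array([ 1.33344475e-03, -1.67303388e-03,  8.39940665e-04,  5.26060234e-05,
       -1.54499682e-04,  4.12589001e-06, -6.24111902e-04]), 'effort': array([-1.18018397e-04, -5.82851565e+01,  1.53449837e+00, -2.72610301e+01,
       -5.43119106e-02,  1.69135648e-02,  1.43668385e-04]), 'position': array([ 0.19204922, -0.64652329,  0.24069803]), 'tcp_rot': array([[-6.11218410e-04,  2.84767877e-01, -9.58596308e-01],
       [ 1.66103297e-03, -9.58594876e-01, -2.84768511e-01],
       [-9.99998434e-01, -1.76631583e-03,  1.12902005e-04]]), 'force': array([-0.00365626,  0.00514552, -0.17202854]), 'ft_torque': array([-0.01395885,  0.00149672,  0.00497727]), 'grip_width': 0.08740540057367391}
0.019
scene {'fx': 448.1361161834048, 'fy': 448.1361161834048, 'cx': 258.0311152303488, 'cy': 196.88405700585378, 'k1': -0.005544829813243908, 'cam_to_world': array([[-0.18530941,  0.51200685, -0.83875468,  1.4716616 ],
       [ 0.98262956,  0.08787998, -0
[... 332 characters left out ...]
.17691032,  0.37061357],
       [-0.9996165 , -0.01370057,  0.02406533,  0.09219936],
       [-0.02125812, -0.17726955, -0.98393272,  1.14630993],
       [ 0.        ,  0.        ,  0.        ,  1.        ]])}
wrist {'fx': 324.1538513985947, 'fy': 324.1538513985947, 'cx': 252.80481036565342, 'cy': 193.37634231931415, 'k1': -0.07019127499847154, 'hand_eye': array([[ 6.58005815e-04, -2.39298788e-01,  9.70945754e-01,
        -1.43515670e-01],
       [ 9.99999766e-01, -2.60301015e-05, -6.84110961e-04,
         6.77821304e-04],
       [ 1.88980740e-04,  9.70945977e-01,  2.39298715e-01,
        -6.53850787e-02],
       [ 0.00000000e+00,  0.00000000e+00,  0.00000000e+00,
         1.00000000e+00]])}
```

View pics/scene0.png

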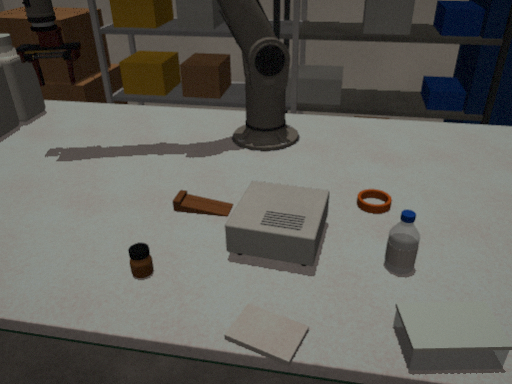

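View pics/top0.png

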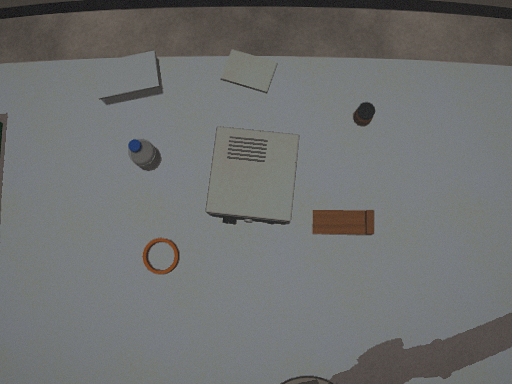

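View pics/wrist0.png

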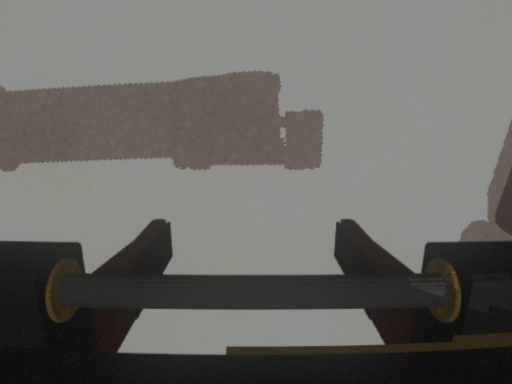

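Top view: unit top spans pixels (217,127)-(299,222). The wedge lies at (313-374, 210-235) with its heel on the right at column 370; the bottle, tape and jar are well away. Next I'll measure.

```bash
cat >> h.py <<'E'
def undist(s,uv):
    uv=np.asarray(uv,float).reshape(-1,1,2)
    K=np.array([[s['fx'],0,s['cx']],[0,s['fy'],s['cy']],[0,0,1]])
    return cv2.undistortPoints(uv,K,np.array([float(s['k1']),0,0,0,0])).reshape(-1,2)
def rays(s,uv,T=None):
    if T is None: T=s['cam_to_world']
    n=undist(s,uv); d=np.c_[n,np.ones(len(n))]@T[:3,:3].T
    return T[:3,3],d
def onplane(s,uv,z,T=None):
    o,d=rays(s,uv,T); return o+d*((z-o[2])/d[:,2])[:,None]
def cloud(s,T=None):
    if T is None: T=s['cam_to_world']
    h,w=s['depth'].shape; v,u=np.mgrid[:h,:w]
    n=undist(s,np.c_[u.ravel(),v.ravel()]); P=np.c_[n,np.ones(len(n))]*s['depth'].ravel()[:,None]
    return (P@T[:3,:3].T+T[:3,3]).reshape(h,w,3)
E
python3 - <<'E'
from h import *
for n in ['top','scene']:
    s=np.load(f'pics/{n}0.npz'); im=s['image']; P=cloud(s)
    hsv=cv2.cvtColor(im,cv2.COLOR_RGB2HSV)
    print(n,'bench z',np.median(P[250:350,200:250,2]))
    # unit top by height
    reg=(P[...,0]>.3)&(P[...,0]<.85)&(P[...,1]>-.12)&(P[...,1]<.28)&(s['depth']>0)
    m=(reg&(P[...,2]>.085)&(P[...,2]<.11)).astype(np.uint8)
    print('topz',np.median(P[m>0][:,2]),m.sum())
    c=max(cv2.findContours(m,0,1)[0],key=cv2.contourArea)
    w=onplane(s,c.reshape(-1,2),.095)[:,:2]; r=cv2.minAreaRect(w.astype(np.float32)); print('unit',r, cv2.boundingRect(c))
    m=((hsv[...,0]<18)&(hsv[...,1]>110)&(hsv[...,2]>50)).astype(np.uint8)
    for c in cv2.findContours(m,0,1)[0]:
        if cv2.contourArea(c)<60: continue
        print(cv2.boundingRect(c),cv2.contourArea(c),onplane(s,[c.reshape(-1,2).mean(0)],.01)[0])
    im2=cv2.resize(im[180:260,280:400] if n=='top' else im[170:290,160:340],None,fx=6 if n=='top' else 4,fy=6 if n=='top' else 4,interpolation=cv2.INTER_CUBIC)
    cv2.imwrite(f'pics/{n}0z.png',np.clip(im2.astype(float)*1.5,0,255).astype(np.uint8)[:,:,::-1])
E
```

```text
top bench z 0.0003546723380249972
topz 0.0944519328518807 7420
unit ((0.5965737700462341, 0.13939565420150757), (0.19968289136886597, 0.21265378594398499), 84.6550521850586) (206, 126, 93, 96)
(143, 238, 35, 36) 947.0 [0.40090149 0.37017355 0.01      ]
(313, 210, 61, 24) 1276.0 [ 0.49370969 -0.09637524  0.01      ]
scene bench z 6.139612905908809e-06
topz 0.09449638276176237 4494
unit ((0.6091781854629517, 0.14386314153671265), (0.19955313205718994, 0.22060447931289673), 84.72891998291016) (226, 180, 104, 63)
(130, 256, 21, 12) 85.5 [ 0.75459686 -0.1489051   0.01      ]
(180, 194, 52, 22) 563.0 [ 0.49825525 -0.07203472  0.01      ]
(357, 189, 34, 24) 615.0 [0.40168902 0.36970482 0.01      ]
(71, 72, 30, 25) 134.5 [-0.46112203 -0.96918298  0.01      ]
(45, 72, 26, 17) 70.0 [-0.47379337 -1.11801526  0.01      ]
(179, 54, 50, 44) 1232.0 [-0.64476691 -0.42977344  0.01      ]
(53, 7, 36, 14) 271.5 [-2.37782947 -2.17312384  0.01      ]
(0, 7, 28, 12) 215.0 [-2.25153389 -2.63437585  0.01      ]
```

View pics/top0z.png

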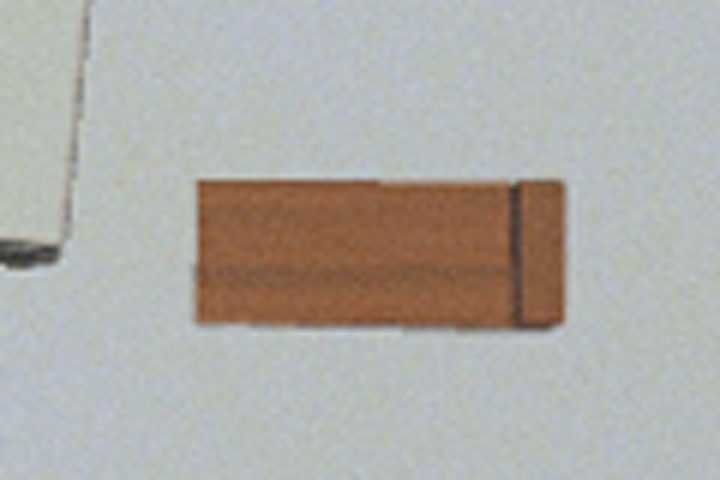

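View pics/scene0z.png

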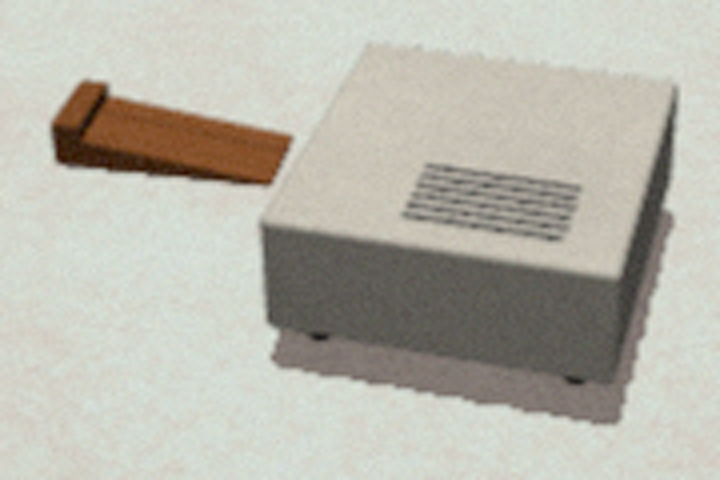

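Run:
```python
from h import *
s=np.load('pics/top0.npz'); im=s['image']
im2=cv2.resize(im[118:232,198:308],None,fx=5,fy=5,interpolation=cv2.INTER_CUBIC)
cv2.imwrite('pics/unitz.png',np.clip(im2.astype(float)*1.6,0,255).astype(np.uint8)[:,:,::-1])
cv=lambda p:np.array(p,float)/6+np.array([280,180])-.5
a=onplane(s,cv([(198,181),(197,325)]),.0025); b=onplane(s,cv([(564,181),(564,326)]),.032)
print(a,b); d=a.mean(0)-b.mean(0); print('len',np.hypot(*d[:2]),'dir',np.degrees(np.arctan2(d[1],d[0])),np.linalg.norm(a[0]-a[1]),np.linalg.norm(b[0]-b[1]))
```

```text
[[ 0.52388736 -0.00963825  0.0025    ]
 [ 0.46339082 -0.00927091  0.0025    ]] [[ 0.5217342  -0.15826941  0.032     ]
 [ 0.46203552 -0.15711629  0.032     ]]
len 0.14824865182981922 dir 89.32200102838485 0.06049764982775343 0.05970981679343476
```

View pics/unitz.png

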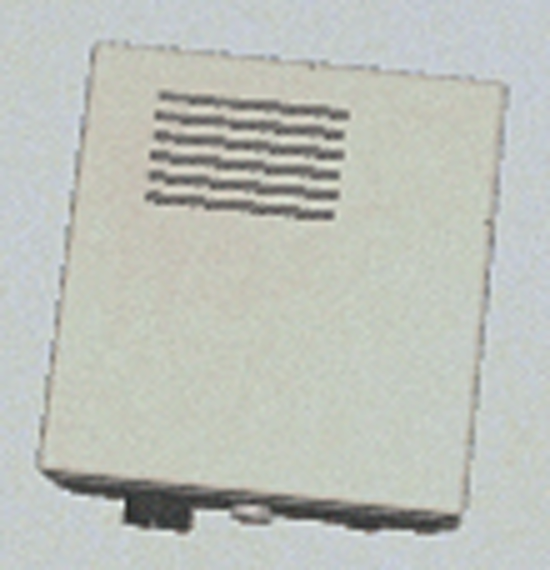

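Run:
```python
from h import *
s=np.load('pics/top0.npz')
cv=np.array([(94,43),(508,86),(465,514),(42,469)])/5+np.array([198,118])-.5
w=onplane(s,cv,.095)[:,:2]; print(w)
L=[np.linalg.norm(w[i]-w[(i+1)%4]) for i in range(4)];print(L)
c=w.mean(0); x=(w[0]-w[3]+w[1]-w[2]);y=(w[0]-w[1]+w[3]-w[2])
ax=np.arctan2(x[1],x[0]);ay=np.arctan2(y[1],y[0])-np.pi/2;print(c,np.degrees([ax,ay]))
a=(ax+ay)/2;R=np.array([[np.cos(a),-np.sin(a)],[np.sin(a),np.cos(a)]])
print('foot',c+R@[-.08,-.075])
# corner from near right edges
print('foot2',w[2]+R@[.025,.025])
from scipy.spatial.transform import Rotation as Ro
o=observe();print(o['time'])
```

```text
[[0.71086052 0.22915898]
 [0.69140509 0.03002343]
 [0.48608588 0.04936061]
 [0.50394911 0.24588964]]
[np.float64(0.20008369082920252), np.float64(0.20622779835376737), np.float64(0.1973391891649675), np.float64(0.2075867235237081)]
[0.59807515 0.13860816] [-5.00032147 -5.38813615]
foot [0.51161375 0.07115873]
foot2 [0.51324653 0.07199464]
0.15
```

>>> arm_command(
  motion=[
    [[0,0,0],[-0.1195,0,0],0.32],
    [[0,0,0],[-0.1195,0,0],0.32],
    [[0,0,0],[-0.1195,0,0],0.32],
    [[0,0,0],[-0.1195,0,0],0.32],
    [[0,0,0],[-0.1195,0,0],0.32],
    [[0,0,0],[-0.1195,0,0],0.32],
    [[0,0,0],[-0.1195,0,0],0.32],
    [[0,0,0],[-0.1195,0,0],0.32],
    [[0,0,0],[-0.1195,0,0],0.32],
    [[0,0,0],[-0.1195,0,0],0.32],
    [[0,0,0],[0,0,0],0.32],
    [[0,0,0],[0,0,0],0.32],
  ],
)

```text
time: 1.15
position: [0.192, -0.647, 0.2413]
tcp_rot: [[0.0, 0.996, -0.091], [0.001, -0.091, -0.996], [-1.0, 0.0, -0.001]]
force: [0.7, 0.3, -0.3]
grip_width: 0.0279
```

>>> arm_command(
  motion=[
    [[6.7,14.1,-26.6],[0,0,0],0.32],
    [[6.7,14.1,-26.6],[0,0,0],0.32],
    [[6.7,14.1,-26.6],[0,0,0],0.32],
    [[6.7,14.1,-26.6],[0,0,0],0.32],
    [[6.7,14.1,-26.6],[0,0,0],0.32],
    [[6.7,14.1,-26.6],[0,0,0],0.32],
    [[6.7,14.1,-26.6],[0,0,0],0.32],
    [[6.7,14.1,-26.6],[0,0,0],0.32],
    [[6.7,14.1,-26.6],[0,0,0],0.32],
    [[6.7,14.1,-26.6],[0,0,0],0.32],
    [[6.7,14.1,-26.6],[0,0,0],0.32],
    [[6.7,14.1,-26.6],[0,0,0],0.32],
    [[6.7,14.1,-26.6],[0,0,0],0.32],
    [[6.7,14.1,-26.6],[0,0,0],0.32],
    [[6.7,14.1,-26.6],[0,0,0],0.32],
    [[6.7,14.1,-26.6],[0,0,0],0.32],
    [[6.7,14.1,-26.6],[0,0,0],0.32],
    [[6.7,14.1,-26.6],[0,0,0],0.32],
    [[0,0,0],[0,0,0],0.32],
    [[0,0,0],[0,0,0],0.32],
  ],
)

```text
time: 2.82
position: [0.4874, -0.1902, 0.1208]
tcp_rot: [[-0.0, 0.996, -0.086], [0.001, -0.086, -0.996], [-1.0, -0.0, -0.001]]
force: [-0.5, -1.2, 1.0]
grip_width: 0.0283
```

Run:
```python
from h import *
s=snap('wrist','w1'); print(observe()['position'])
s=snap('top','t1')
```

```text
[ 0.48667115 -0.19195898  0.12091956]
```

View pics/w1.png

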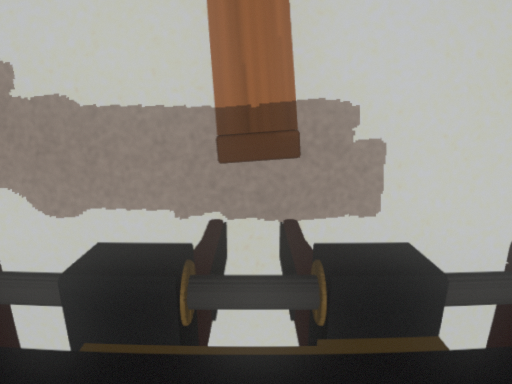

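View pics/t1.png

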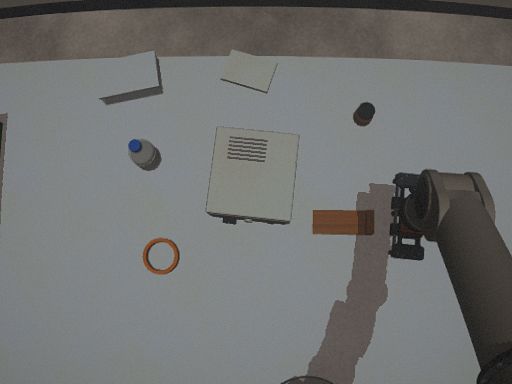

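Wrist view: heel at pixels (217-300, 131-162) with its back face between the two fingers and ahead of them. I'll cross-check the heel's position in this view.

Run:
```python
from h import *
s=np.load('pics/w1.npz'); T=np.eye(4);T[:3,:3]=s['rot'];T[:3,3]=s['pos'];T=T@s['hand_eye']
print(onplane(s,[(219,161.5),(299.5,156)],0,T)); print(onplane(s,[(217,134.5),(299,131)],.032,T))
```

```text
[[ 0.46262239 -0.16144178  0.        ]
 [ 0.52875239 -0.16259175  0.        ]]
[[ 0.46704091 -0.13785435  0.032     ]
 [ 0.52510277 -0.14038808  0.032     ]]
```

>>> arm_command(
  motion=[
    [[12,1,0],[0,0,0],0.32],
    [[12,1,0],[0,0,0],0.32],
    [[12,1,0],[0,0,0],0.32],
    [[12,0,0],[0,0,0],0.32],
    [[12,0,0],[0,0,0],0.32],
    [[12,0,0],[0,0,0],0.32],
    [[12,0,0],[0,0,0],0.32],
    [[9,0,0],[0,0,0],0.32],
    [[0,0,0],[0,0,0],0.32],
    [[0,0,0],[0,0,0],0.32],
  ],
)

```text
time: 3.75
position: [0.4894, -0.1922, 0.0274]
tcp_rot: [[-0.001, 0.996, -0.087], [0.0, -0.087, -0.996], [-1.0, -0.001, -0.0]]
force: [0.3, -0.5, 0.6]
grip_width: 0.0279
```

>>> arm_command(
  motion=[
    [[0,0,-5],[0,0,0],0.32],
    [[0,0,-5],[0,0,0],0.32],
    [[0,0,-5],[0,0,0],0.32],
    [[0,0,-4],[0,0,0],0.32],
    [[0,0,-3],[0,0,0],0.32],
    [[0,0,-3],[0,0,0],0.32],
    [[0,0,-3],[0,0,0],0.32],
    [[0,0,-3],[0,0,0],0.32],
    [[0,0,-3],[0,0,0],0.32],
    [[0,0,-3],[0,0,0],0.32],
    [[0,0,-3],[0,0,0],0.32],
    [[0,0,-3],[0,0,0],0.32],
    [[0,0,-3],[0,0,0],0.32],
    [[0,0,-3],[0,0,0],0.32],
    [[0,0,-3],[0,0,0],0.32],
    [[0,0,-3],[0,0,0],0.32],
  ],
)

```text
time: 5.08
position: [0.4945, -0.1372, 0.0281]
tcp_rot: [[0.0, 0.996, -0.087], [0.0, -0.087, -0.996], [-1.0, 0.0, -0.0]]
force: [-0.5, -1.5, 0.5]
grip_width: 0.0277
```

Run:
```python
from h import *
s=snap('top','t2')
s=snap('wrist','w2');o=observe(); print(o['position'],o['force'])
im=np.load('pics/t2.npz')['image'][170:270,270:420]
cv2.imwrite('pics/t2z.png',np.clip(cv2.resize(im,None,fx=5,fy=5,interpolation=cv2.INTER_CUBIC)*1.5,0,255).astype(np.uint8)[:,:,::-1])
```

```text
[ 0.49451891 -0.13666954  0.02801592] [-0.33463267  1.09855159 -0.0623359 ]
```

View pics/t2z.png

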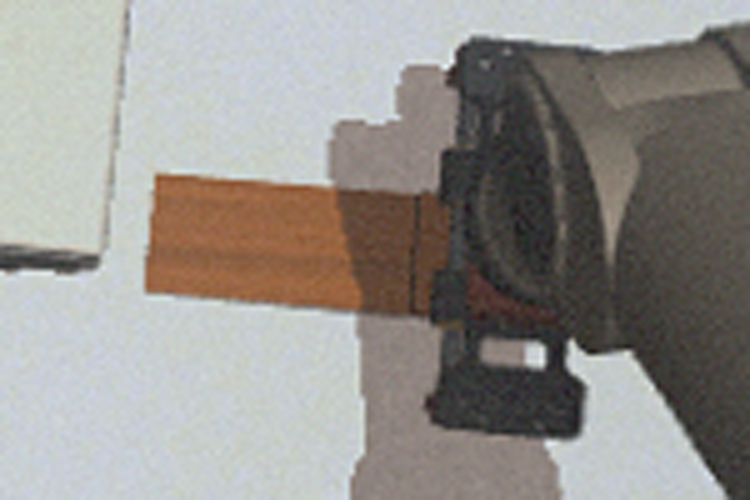

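View pics/w2.png

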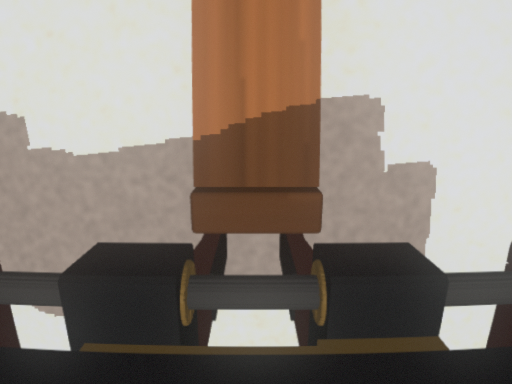

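The wedge has aligned square with the fingers (wrist: heel at 192-321, row 187-233). In the 5x top zoom the thin edge runs (155,175)-(146,292).

Run:
```python
from h import *
s=np.load('pics/t2.npz')
a=onplane(s,np.array([(155,174.5),(146,292)])/5+np.array([270,170])-.5,.0025)[:,:2]; print(a,a.mean(0))
u=np.array([.087,.996]);f=np.array([.5125,.0715]);v=f-a.mean(0);print('along',v@u,'lateral',v@[-.996,.087])
print('TCP->edge',(a.mean(0)-s['pos'][:2])@u)
```

```text
[[0.53687917 0.02066871]
 [0.47740942 0.02491271]] [0.50714429 0.02279071]
along 0.048980398694592454 lateral -0.0010965774471450428
TCP->edge 0.16049845735054907
```

>>> arm_command(
  motion=[
    [[0,0,-3.5],[0,0,0],0.32],
    [[0,0,-3.5],[0,0,0],0.32],
    [[0,0,-3.5],[0,0,0],0.32],
    [[0,0,-3.5],[0,0,0],0.32],
    [[0,0,-3.5],[0,0,0],0.32],
    [[0,0,-3.5],[0,0,0],0.32],
    [[0,0,-3.5],[0,0,0],0.32],
    [[0,0,-3.5],[0,0,0],0.32],
    [[0,0,-3.5],[0,0,0],0.32],
    [[0,0,-3.5],[0,0,0],0.32],
    [[0,0,-3.5],[0,0,0],0.32],
    [[0,0,-3.5],[0,0,0],0.32],
    [[0,0,-3.5],[0,0,0],0.32],
    [[0,0,-3.5],[0,0,0],0.32],
    [[0,0,-3.5],[0,0,0],0.32],
    [[0,0,-2],[0,0,0],0.32],
  ],
)

```text
time: 6.52
position: [0.4993, -0.0827, 0.0281]
tcp_rot: [[0.0, 0.996, -0.086], [0.0, -0.086, -0.996], [-1.0, 0.0, -0.0]]
force: [-0.1, -0.6, -1.2]
grip_width: 0.028
```

Run:
```python
from h import *
s=snap('top','t3'); s2=snap('scene','s3')
o=observe(); print(o['position'],o['force'])
cv2.imwrite('pics/t3z.png',np.clip(cv2.resize(s['image'][150:260,230:390],None,fx=5,fy=5,interpolation=cv2.INTER_CUBIC)*1.5,0,255).astype(np.uint8)[:,:,::-1])
cv2.imwrite('pics/s3z.png',np.clip(cv2.resize(s2['image'][150:280,150:340],None,fx=4,fy=4,interpolation=cv2.INTER_CUBIC)*1.3,0,255).astype(np.uint8)[:,:,::-1])
```

```text
[ 0.49936494 -0.0826462   0.02810721] [-0.85354016 -0.54471581 -0.64701827]
```

View pics/t3z.png

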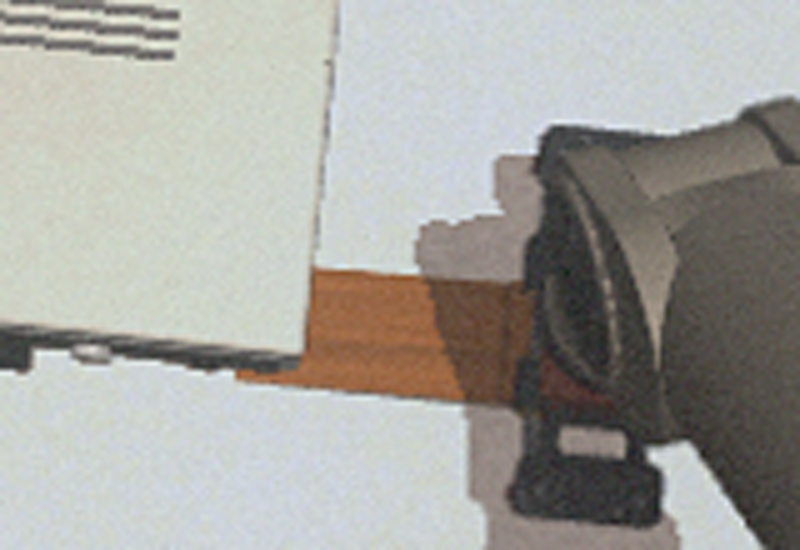

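View pics/s3z.png

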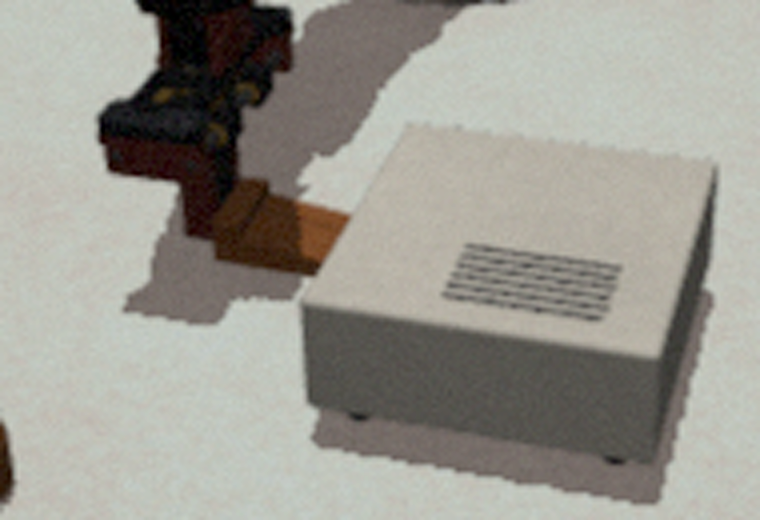

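>>> arm_command(
  motion=[
    [[0,0,-1.5],[0,0,0],0.32],
    [[0,0,-1.5],[0,0,0],0.32],
    [[0,0,-1],[0,0,0],0.32],
    [[0,0,-1],[0,0,0],0.32],
  ],
)

```text
time: 6.95
position: [0.4997, -0.0785, 0.0281]
tcp_rot: [[0.0, 0.996, -0.087], [-0.0, -0.087, -0.996], [-1.0, 0.0, 0.0]]
force: [1.0, -0.6, 1.0]
grip_width: 0.0283
```

>>> arm_command(
  motion=[
    [[0,0,-1],[0,0,0],0.32],
    [[0,0,-1],[0,0,0],0.32],
    [[0,0,-1],[0,0,0],0.32],
  ],
)

```text
time: 7.2
position: [0.4999, -0.0754, 0.0281]
tcp_rot: [[0.0, 0.996, -0.087], [-0.0, -0.087, -0.996], [-1.0, 0.0, 0.0]]
force: [0.2, -1.5, 1.3]
grip_width: 0.0282
```

>>> arm_command(
  motion=[
    [[0,0,-1],[0,0,0],0.32],
    [[0,0,-1],[0,0,0],0.32],
  ],
)

```text
time: 7.37
position: [0.5001, -0.0733, 0.0281]
tcp_rot: [[0.0, 0.996, -0.087], [-0.0, -0.087, -0.996], [-1.0, 0.0, 0.0]]
force: [-0.2, -2.2, 0.3]
grip_width: 0.0278
```

>>> arm_command(
  motion=[
    [[0,0,-1],[0,0,0],0.32],
    [[0,0,-1],[0,0,0],0.32],
  ],
)

```text
time: 7.53
position: [0.5003, -0.0713, 0.0281]
tcp_rot: [[0.0, 0.996, -0.087], [-0.0, -0.087, -0.996], [-1.0, 0.0, 0.0]]
force: [0.2, -1.8, 1.5]
grip_width: 0.0281
```

>>> arm_command(
  motion=[
    [[0,0,-1],[0,0,0],0.32],
    [[0,0,-1],[0,0,0],0.32],
  ],
)

```text
time: 7.7
position: [0.5004, -0.0693, 0.0281]
tcp_rot: [[0.0, 0.996, -0.087], [-0.0, -0.087, -0.996], [-1.0, 0.0, 0.0]]
force: [0.1, -1.2, 1.2]
grip_width: 0.0283
```

>>> arm_command(
  motion=[
    [[0,0,-1],[0,0,0],0.32],
    [[0,0,-1],[0,0,0],0.32],
  ],
)

```text
time: 7.87
position: [0.5006, -0.0673, 0.0281]
tcp_rot: [[0.0, 0.996, -0.087], [-0.0, -0.087, -0.996], [-1.0, 0.0, 0.0]]
force: [-0.4, -2.1, 0.9]
grip_width: 0.0281
```

>>> arm_command(
  motion=[
    [[0,0,-1],[0,0,0],0.32],
    [[0,0,-1],[0,0,0],0.32],
  ],
)

```text
time: 8.03
position: [0.5008, -0.0653, 0.0281]
tcp_rot: [[0.0, 0.996, -0.087], [-0.0, -0.087, -0.996], [-1.0, 0.0, 0.0]]
force: [-0.4, -2.0, 1.0]
grip_width: 0.0283
```

>>> arm_command(
  motion=[
    [[0,0,-1],[0,0,0],0.32],
    [[0,0,-1],[0,0,0],0.32],
  ],
)

```text
time: 8.2
position: [0.501, -0.0633, 0.0281]
tcp_rot: [[0.0, 0.996, -0.087], [-0.0, -0.087, -0.996], [-1.0, 0.0, 0.0]]
force: [-0.9, -1.7, 0.3]
grip_width: 0.0281
```

>>> arm_command(
  motion=[
    [[0,0,-1],[0,0,0],0.32],
    [[0,0,-1],[0,0,0],0.32],
  ],
)

```text
time: 8.37
position: [0.5011, -0.0613, 0.0281]
tcp_rot: [[-0.0, 0.996, -0.087], [-0.0, -0.087, -0.996], [-1.0, -0.0, 0.0]]
force: [-0.5, -1.7, 1.7]
grip_width: 0.0286
```

>>> arm_command(
  motion=[
    [[0,0,-1],[0,0,0],0.32],
    [[0,0,-1],[0,0,0],0.32],
  ],
)

```text
time: 8.53
position: [0.5013, -0.0593, 0.0281]
tcp_rot: [[0.0, 0.996, -0.087], [-0.0, -0.087, -0.996], [-1.0, 0.0, 0.0]]
force: [0.1, -1.8, 1.1]
grip_width: 0.028
```

>>> arm_command(
  motion=[
    [[0,0,-1],[0,0,0],0.32],
    [[0,0,-1],[0,0,0],0.32],
  ],
)

```text
time: 8.7
position: [0.5015, -0.0573, 0.0281]
tcp_rot: [[-0.0, 0.996, -0.087], [-0.0, -0.087, -0.996], [-1.0, -0.0, 0.0]]
force: [-0.1, -1.7, 2.1]
grip_width: 0.0282
```

>>> arm_command(
  motion=[
    [[0,0,-1],[0,0,0],0.32],
    [[0,0,-1],[0,0,0],0.32],
  ],
)

```text
time: 8.87
position: [0.5016, -0.0553, 0.028]
tcp_rot: [[-0.0, 0.996, -0.087], [-0.0, -0.087, -0.996], [-1.0, -0.0, 0.0]]
force: [-0.1, -1.5, 1.2]
grip_width: 0.0282
```

>>> arm_command(
  motion=[
    [[0,0,-1],[0,0,0],0.32],
    [[0,0,-1],[0,0,0],0.32],
  ],
)

```text
time: 9.03
position: [0.5018, -0.0533, 0.0281]
tcp_rot: [[-0.0, 0.996, -0.087], [-0.0, -0.087, -0.996], [-1.0, -0.0, 0.0]]
force: [-0.5, -1.7, 1.3]
grip_width: 0.0282
```

>>> arm_command(
  motion=[
    [[0,0,-1],[0,0,0],0.32],
    [[0,0,-1],[0,0,0],0.32],
  ],
)

```text
time: 9.2
position: [0.5019, -0.0517, 0.0281]
tcp_rot: [[-0.0, 0.996, -0.087], [-0.0, -0.087, -0.996], [-1.0, -0.0, 0.0]]
force: [-0.3, -3.4, 2.1]
grip_width: 0.0284
```

>>> arm_command(
  motion=[
    [[0,0,-1],[0,0,0],0.32],
    [[0,0,-1],[0,0,0],0.32],
  ],
)

```text
time: 9.37
position: [0.502, -0.0502, 0.0281]
tcp_rot: [[-0.0, 0.996, -0.088], [-0.001, -0.088, -0.996], [-1.0, -0.0, 0.001]]
force: [-0.5, -5.8, 2.4]
grip_width: 0.0284
```

>>> arm_command(
  motion=[
    [[0,0,-1],[0,0,0],0.32],
    [[0,0,-1],[0,0,0],0.32],
  ],
)

```text
time: 9.53
position: [0.5021, -0.0488, 0.0281]
tcp_rot: [[-0.001, 0.996, -0.088], [-0.002, -0.088, -0.996], [-1.0, -0.0, 0.002]]
force: [-2.1, -7.5, 2.2]
grip_width: 0.028
```

Push force rose from about 1.7 N to 7.5 N: contact. I'll back off now.

>>> arm_command(
  motion=[
    [[0,0,0],[0,0,0],0.32],
    [[0,0,1],[0,0,0],0.32],
    [[0,0,2],[0,0,0],0.32],
    [[0,0,4],[0,0,0],0.32],
    [[0,0,8],[0,0,0],0.32],
    [[0,0,15],[0,0,0],0.32],
    [[0,0,15],[0,0,0],0.32],
    [[-25,0,0],[0,0,0],0.1],
    [[-35,0,0],[0,0,0],0],
    [[-35,0,0],[0,0,0],0],
    [[-20,0,0],[0,0,0],0],
    [[0,0,0],[0,0,0],0],
  ],
)

```text
time: 10.53
position: [0.5012, -0.0928, 0.1473]
tcp_rot: [[0.008, 0.996, -0.087], [-0.001, -0.087, -0.996], [-1.0, 0.008, 0.0]]
force: [0.3, -0.1, 0.7]
grip_width: 0.0007
```

Run:
```python
from h import *
s=snap('top','t4'); s2=snap('scene','s4'); snap('wrist','w4')
o=observe(); print(o['position'],o['force'],o['grip_width'])
P=cloud(s)
reg=(P[...,0]>.3)&(P[...,0]<.85)&(P[...,1]>-.02)&(P[...,1]<.28)&(s['depth']>0)&(abs(P[...,2]-.095)<.008)
for n in ['t1','t4']:
    q=np.load(f'pics/{n}.npz');Pq=cloud(q);m=np.zeros(reg.shape,bool);m[130:215,215:290]=1;m&=(abs(Pq[...,2]-.095)<.008);X=Pq[m];A=np.c_[X[:,:2]-[.6,.14],np.ones(len(X))];print(n,np.linalg.lstsq(A,X[:,2],rcond=None)[0])
im=s['image'][118:232,198:308]
cv2.imwrite('pics/t4z.png',np.clip(cv2.resize(im,None,fx=5,fy=5,interpolation=cv2.INTER_CUBIC)*1.6,0,255).astype(np.uint8)[:,:,::-1])
```

```text
[ 0.49781325 -0.09261593  0.14241662] [ 0.62778297 -0.17684902 -1.43493552] 0.00047091528960060996
t1 [0.00059982 0.00074215 0.09446067]
t4 [ 6.10185891e-05 -3.65638968e-04  9.45561923e-02]
```

View pics/t4z.png

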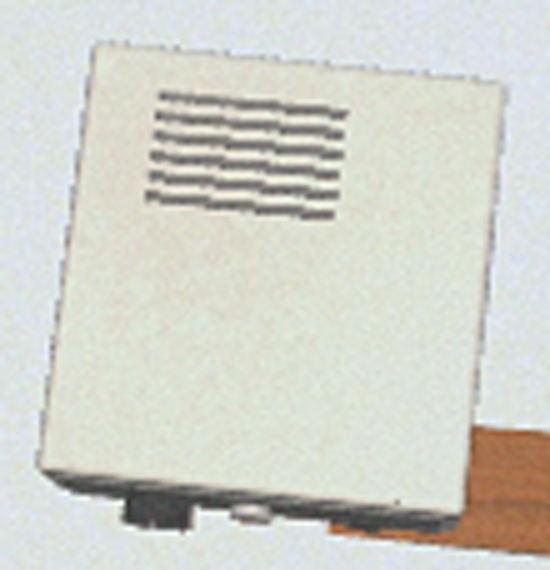

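View pics/t4.png

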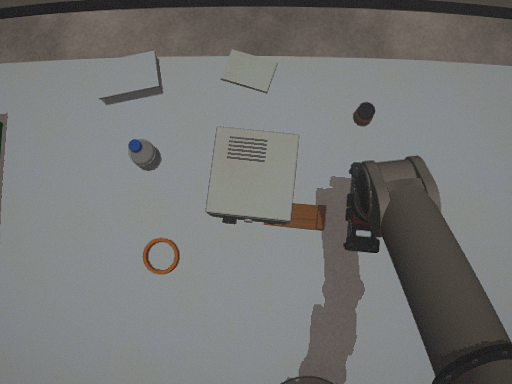

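View pics/w4.png

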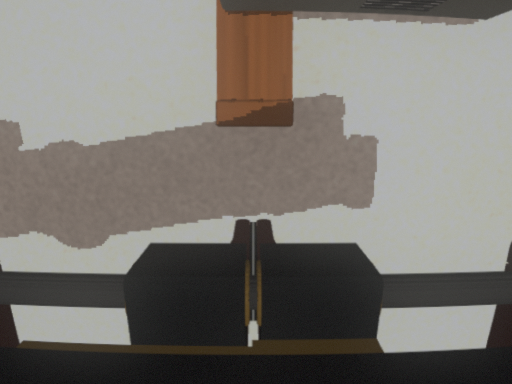

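The unit hasn't visibly moved and is level to about 1 mrad; the wedge sits under the corner. Next, move above the press point.

>>> arm_command(
  motion=[
    [[-5,0,-10],[0,0,0],0],
    [[0,0,-17],[0,0,0],0],
    [[0,0,-17],[0,0,0],0],
    [[0,0,-17],[0,0,0],0],
    [[0,0,-17],[0,0,0],0],
    [[0,0,-17],[0,0,0],0],
    [[0,0,-17],[0,0,0],0],
    [[0,0,-17],[0,0,0],0],
    [[0,0,-17],[0,0,0],0],
    [[0,0,-18],[0,0,0],0],
    [[0,0,0],[0,0,0],0],
    [[0,0,0],[0,0,0],0],
    [[0,0,0],[0,0,0],0],
  ],
)

```text
time: 11.77
position: [0.512, 0.0706, 0.1473]
tcp_rot: [[-0.002, 0.996, -0.087], [-0.001, -0.087, -0.996], [-1.0, -0.002, 0.001]]
force: [0.2, -0.8, -0.6]
grip_width: 0.0006
```

Tips at 0.128; the top surface is at 0.095 (TCP about 0.114 at contact).

>>> arm_command(
  motion=[
    [[7,0,0],[0,0,0],0],
    [[7,0,0],[0,0,0],0],
    [[6,0,0],[0,0,0],0],
    [[5,0,0],[0,0,0],0],
    [[4,0,0],[0,0,0],0],
    [[0,0,0],[0,0,0],0],
  ],
)

```text
time: 12.27
position: [0.512, 0.0708, 0.1179]
tcp_rot: [[-0.002, 0.996, -0.087], [-0.0, -0.087, -0.996], [-1.0, -0.002, 0.0]]
force: [0.1, -0.4, -0.1]
grip_width: 0.0009
```

>>> arm_command(
  motion=[
    [[1,0,0],[0,0,0],0],
    [[1,0,0],[0,0,0],0],
  ],
)

```text
time: 12.43
position: [0.5129, 0.0712, 0.1172]
tcp_rot: [[0.0, 0.996, -0.087], [0.0, -0.087, -0.996], [-1.0, 0.0, -0.0]]
force: [-0.0, -0.5, -0.2]
grip_width: 0.0006
```

>>> arm_command(
  motion=[
    [[1,0,0],[0,0,0],0],
    [[1,0,0],[0,0,0],0],
  ],
)

```text
time: 12.6
position: [0.5129, 0.0711, 0.1152]
tcp_rot: [[0.001, 0.996, -0.087], [0.0, -0.087, -0.996], [-1.0, 0.001, -0.0]]
force: [0.7, -0.2, -0.6]
grip_width: 0.0005
```

>>> arm_command(
  motion=[
    [[0.5,0,0],[0,0,0],0],
    [[0.5,0,0],[0,0,0],0],
    [[0,0,0],[0,0,0],0],
  ],
)

```text
time: 12.85
position: [0.5127, 0.0711, 0.1141]
tcp_rot: [[0.0, 0.996, -0.087], [-0.0, -0.087, -0.996], [-1.0, 0.0, -0.0]]
force: [-0.4, 0.7, -0.3]
grip_width: 0.0005
```

>>> arm_command(
  motion=[
    [[0.5,0,0],[0,0,0],0],
    [[0.5,0,0],[0,0,0],0],
    [[0,0,0],[0,0,0],0],
  ],
)

```text
time: 13.1
position: [0.5127, 0.0711, 0.1138]
tcp_rot: [[0.0, 0.996, -0.087], [-0.001, -0.087, -0.996], [-1.0, 0.0, 0.001]]
force: [-2.6, -1.0, 8.7]
grip_width: 0.0005
```

>>> arm_command(
  motion=[
    [[0.2,0,0],[0,0,0],0],
    [[0,0,0],[0,0,0],0],
    [[0,0,0],[0,0,0],0],
    [[0,0,0],[0,0,0],0],
    [[0,0,0],[0,0,0],0],
  ],
)

```text
time: 13.52
position: [0.5127, 0.0711, 0.1138]
tcp_rot: [[0.0, 0.996, -0.087], [-0.001, -0.087, -0.996], [-1.0, 0.0, 0.001]]
force: [-3.6, -1.7, 10.8]
grip_width: 0.0006
```

Run:
```python
from h import *
s2=snap('scene','s5'); o=observe(); print(o['position'],o['force'])
s=snap('scene','s5b'); o=observe(); print(o['position'],o['force'])
cv2.imwrite('pics/s5z.png',np.clip(cv2.resize(s2['image'][150:280,150:340],None,fx=4,fy=4,interpolation=cv2.INTER_CUBIC)*1.3,0,255).astype(np.uint8)[:,:,::-1])
```

```text
[0.512711   0.07105561 0.11373634] [-3.62174836 -0.41540784  9.27310069]
[0.51274559 0.07104481 0.11377936] [-4.06547399 -0.43939567  9.63031676]
```

View pics/s5z.png

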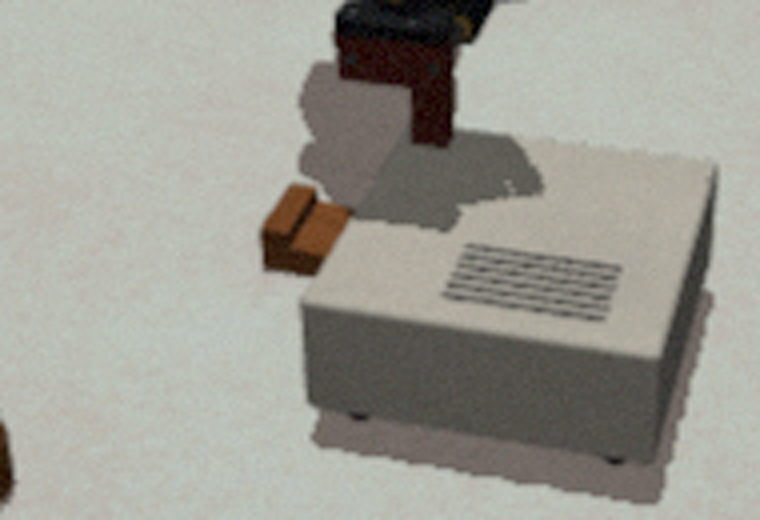

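About 10 N held for 0.5 s and the top stayed put; in the view the fingertip is on the corner top at (432,143). Moving clear.

>>> arm_command(
  motion=[
    [[-1,0,0],[0,0,0],0],
    [[-3,0,0],[0,0,0],0],
    [[-10,0,0],[0,0,0],0],
    [[-25,0,0],[0,0,0],0],
    [[-30,0,0],[0,0,0],0],
    [[-10,0,30],[0,0,0],0],
    [[0,0,35],[0,0,0],0],
    [[0,0,35],[0,0,0],0],
    [[0,0,35],[0,0,0],0],
    [[0,0,35],[0,0,0],0],
    [[0,0,35],[0,0,0],0],
    [[0,0,20],[0,0,0],0],
    [[0,0,0],[0,0,0],0],
    [[0,0,0],[0,0,0],0],
  ],
)

```text
time: 14.78
position: [0.493, -0.1541, 0.1923]
tcp_rot: [[0.0, 0.996, -0.09], [0.0, -0.09, -0.996], [-1.0, 0.0, -0.0]]
force: [0.1, 1.1, 0.1]
grip_width: 0.0005
```

Run:
```python
from h import *
s=snap('top','t6');s2=snap('scene','s6')
o=observe(); print(o['time'],o['position'],o['force'])
for n in ['t1','t4','t6']:
    q=np.load(f'pics/{n}.npz');Pq=cloud(q);m=np.zeros(Pq.shape[:2],bool);m[130:215,215:290]=1;m&=(abs(Pq[...,2]-.095)<.008);X=Pq[m];A=np.c_[X[:,:2]-[.6,.14],np.ones(len(X))];print(n,np.linalg.lstsq(A,X[:,2],rcond=None)[0])
cv2.imwrite('pics/t6z.png',np.clip(cv2.resize(s['image'][118:242,198:338],None,fx=5,fy=4.8,interpolation=cv2.INTER_CUBIC)*1.6,0,255).astype(np.uint8)[:,:,::-1])
for n in ['t4','t6']:
    hsv=cv2.cvtColor(np.load(f'pics/{n}.npz')['image'],cv2.COLOR_RGB2HSV);m=((hsv[...,0]<18)&(hsv[...,1]>110)&(hsv[...,2]>35)).astype(np.uint8)
    print([cv2.boundingRect(c) for c in cv2.findContours(m,0,1)[0] if cv2.contourArea(c)>60])
g=[cv2.cvtColor(np.load(f'pics/{n}.npz')['image'],cv2.COLOR_RGB2GRAY).astype(np.float32)[120:222,205:300] for n in ['top0','t4','t6']]
print(cv2.phaseCorrelate(g[0],g[1]),cv2.phaseCorrelate(g[1],g[2]))
```

```text
14.8833 [ 0.4934259  -0.15176649  0.19225435] [-0.27675187  0.46711115 -0.23191502]
t1 [0.00059982 0.00074215 0.09446067]
t4 [ 6.10185891e-05 -3.65638968e-04  9.45561923e-02]
t6 [-0.00037323  0.00063399  0.09455115]
[(143, 238, 35, 36), (274, 203, 51, 26)]
[(143, 238, 35, 36), (274, 203, 52, 26)]
((-0.11845613604103988, 0.03195523510212439), 0.6180171318996099) ((0.06683906177225651, 0.02634516591266589), 0.9674699873100092)
```

View pics/t6z.png

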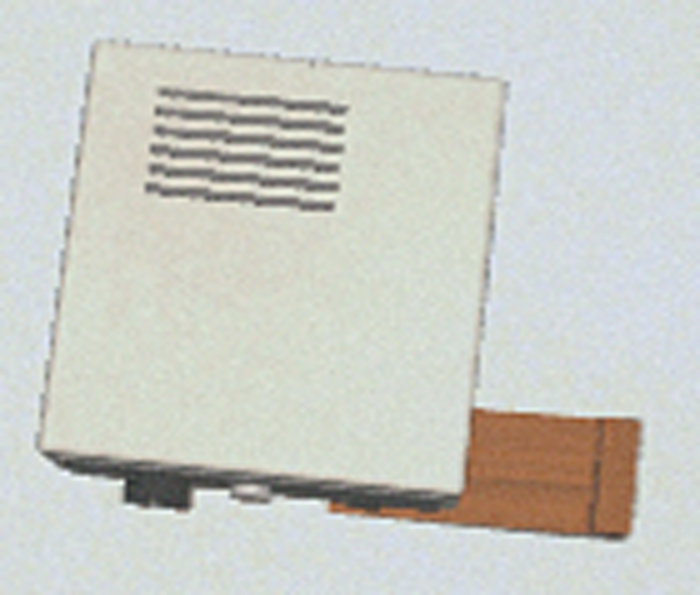

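The wedge has kept its place (heel at right, under the corner), the unit has not moved and is level, and the arm is clear. Handing in.

```bash
python3 -c "
from h import *
print(close_job())"
```

```text
the job is handed in; nothing more can be done
None
```

The wedge is under the short foot and the job is handed in. The unit held a press of about 10 N without sinking, and the whole thing took about 15 s of the 51 s allowed. No verdict comes back, so whether it passed is not known.

- **Wedge:** I pushed it by its heel with two fingertips, about 1 mm off the line to the foot. I stopped when the push force rose from about 1.7 N to 7.5 N.
- **Press:** I held a closed fingertip on top of the unit, at my estimate of the point above that foot, at 9–11 N for about 0.5 s. The tip stayed at a steady height. Sideways drag at the fingertip was about 4 N, but it did not visibly move the unit.
- **Last checks:** In the top view the unit had moved less than 0.5 mm and its tilt was within about 1 mrad. Pressing did not shift the wedge, to within a pixel (about 2.5 mm). The tape roll's position measured unchanged. I only compared the bottle and jar by eye, and the arm was never near them. The arm was clear and touching nothing.
- **Not directly seen:** No camera shows the small gap between foot and ramp. That it is snug rests on the rise in push force and on the unit not sinking under the press. Position estimates varied by about 2–3 mm between views.

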